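# Drive the worn bush out of a mount-cutter carriage

## Robot

A 7-joint arm with a two-finger parallel gripper is mounted at the origin on the work surface. World frame = base frame: x ahead of the robot, y to its left, z up, the work surface at z = 0. Lengths are in m, angles in rad, forces in N, time in s.
With the tool pointing down it reaches from about 0.425 to 0.925 m from the base axis. Payload 6.8 kg.
Tool frame: the origin (TCP) lies between the finger pads; the fingertips stand 14 mm ahead of it and the grasp point (between the pads) lies 5 mm behind it; z points along the fingers, y is the line along which they close (so a half turn about z gives the same grasp; the last joint's range is limited). The gripper opens to 85 mm and grips with 20 to 120 N. Pads are 22 mm wide; open, the fingers measure 114 mm over their backs; the gripper's body (76 mm by 85 mm) begins 54 mm behind the grasp point. The pads swing forward as they close: fully open they stand 13 mm farther back than shut.
Start: joints at [1.121, 0.477, 0.022, 1.555, -0.011, 1.109, -0.083], TCP at [0.226, -0.636, 0.211] pointing down, gripper open.
Joint ranges: [-2.96, 2.96], [-0.34, 2.1], [-1.41, 1.46], [0.24, 2.44], [-1.37, 4.51], [0.17, 1.92], [-2.96, 2.96]. Speed limits (rad/s): [2.39, 2.39, 3.14, 3.14, 3.14, 3.14, 3.14].

## Interface

Orientations are given as a rotation vector (axis times angle).
In Python, from bench import r, eyes, ticket gives the robot as it stands. The module is installed in compiled form; this text tells all that it offers.
- The arm moves only by the tool arm_command, never from a script. Its argument "plan" is text: rows parted by semicolons, each of 4 numbers parted by spaces: the shift along the tool's x, y, z in m, then the turn about the tool's z in degrees. In form: tx ty tz yaw; .... A call has 1 to 20 rows; each row shifts and turns the commanded pose from where the row before left it, along the tool's axes as they then stand; what a row does not reach is not made up. A row lasts 1/8 s, in which the tool goes at most 62.5 mm and 10.7 degrees, less where a joint would pass 70% of its speed; a pose out of reach is approached as far as the arm can. A call is refused whole if a number of a shift passes 0.0625 or a number of a turn 10.7, either way. A call with a gripper value outside its range is refused whole. "hand" is the closure, from -1 (fully open) to 1 (shut), set as the call begins (left out, the last holds). The fingers move at their own pace and stop on an object; "grip_force" is the grip in N (left out, the last holds). Time passes only in rows, so rows that do not move let the fingers close. It gives the time, the measured TCP pose, the force, the opening and the grip force at its end, in the units of the state.
- r.get_obs(): the state, without advancing time (a new reading comes with each control period).
- eyes.grab_frame(name): name is "scene" or "top"; returns (picture, depth): 480x640x3 uint8, red, green, blue; 480x640 float32, m along the optical axis (not along the pixel's ray), 0 where there is no reading.
- eyes.calibration(name): a dict with "fov_y" (degrees; the focal length in pixels is half the picture's height over the tangent of half this angle, whatever the lens; pixels are square), "cx", "cy" (the principal point, pixels), "origin" and "attitude" of the camera in the world. Camera axes: x right, y up, looking along -z (the intrinsics and any distortion apply to the point x, -y, -z); pixel columns grow to the right and rows downward; lengths in m; the calibration is good to about 2 mm. A picture is of the moment at which its call begins. calibration takes no time and is no camera call.
- ticket.hand_in(): hands the job in; it is judged then, once.
The state is a dict: "clock": time; "joints": joint angles; "qvel": joint speeds; "tau": joint torques, N m; "tcp_pos": TCP position; "orientation": TCP orientation; "contact_force": force on the tool from outside, world axes, zero at the start; "moment": the same for the moment, N m; "grip_width": finger opening in m; "gripper_force": force on a finger pad.
Only numpy, scipy, OpenCV 4.12 (cv2) and the standard library are available. Lean on these libraries where they do the work, as an engineer would, in place of code of your own. Each camera call takes 0.05 s, during which the arm holds its last target. There are 200 camera calls.

## Task

Take the stepped bush driver from the tool block, feel its nose right into the worn bush of the mount-cutter carriage held in the vise, and only when its shoulder sits on the bush press the bush steadily down and out of the bore, so that it drops onto the vise bed. Use an even hand pressure, never a blow or a hard shove (25 N at most), stop when the bush lets go, then draw the driver out and put it back upright in its own hole, resting on its flange. Leave the other tools, the new bush and the jar where they are.

Things in the scene. Friction and masses are not known exactly. Their poses are not given: they have to be found in the camera images.
- driver: stepped bush driver, all steel, round, 113 mm long, about 0.2 kg; at the start it hangs upright by its flange in one of the block's three holes. Origin at the tip of its nose, z up along it towards the handle. It is the tool with the widest flange and a plain dark cylindrical handle.
- shoulder (a point): point on the driver's axis 12 mm above its tip. Below it the nose, 8.4 mm diameter, 12 mm long, its first 2 mm tapering from 6 mm diameter; from it the shank, 17 mm diameter and 45 mm long; its lower end is the flat shoulder that must bear on the bush (face 14.4 mm diameter, edge bevelled 1.5 mm).
- grip (a point): point on the driver's axis 90 mm above its tip: middle of the dark knurled handle, 22 mm diameter, 63 to 113 mm above the tip, to be gripped from above. Under the handle the flange, 40 mm diameter, 57 to 63 mm above the tip, which rests on the block's top.
- block: fixed wooden tool block, 70 x 220 mm, 65 mm high, origin at the centre of its underside. Three equal through holes, 22 mm diameter, along its y axis at y = -70, 0 and +70 mm; each holds a tool, in changing order.
- vise: fixed grey drill-press vise that holds the carriage. Origin on the bench below the middle of the jaws, z up. The jaws close along its y (faces at y = +-22 mm, tops 68 mm high); screw and T-bar stand out to y = -191 mm, up to 70 mm high; bed top 22 mm high.
- work (a point): point of the vise, 64 mm above its origin, same axes: upper face of the seated bush, nominally. The cast aluminium carriage (78 mm along x, 44 mm along y, 46 to 78 mm high, end fittings up to 84 mm) was clamped by hand: the upright axis of its bore is at y = 0 but anywhere from x = -6 to +6 mm. Find it by feel or by eye. A pocket, 30 mm diameter, 14 mm deep, leads to the bush.
- bush (a joint): travel (m) of the worn bronze bush (20 mm outside, 12 mm inside diameter, 18 mm long) down the bore: 0 = seated, its lower end flush with the carriage's underside. A press fit, it gives way at roughly 9 to 17 N and drags about as much on the way; at about 17 mm it lets go and drops to 0.024 = on the vise bed under the bore, its upper face 40 mm above the bench.
- gouge: bystander: palm gouge with a mushroom-shaped wooden handle (40 mm wide) on a brass collar, standing in another hole of the block, 54 mm above it. Origin 50 mm below the block's top.
- awl: bystander: awl with a long dark wooden handle (28 mm wide) on a steel collar, standing in another hole of the block, 72 mm above it. Origin 50 mm below the block's top.
- new_bush: bystander: the new bronze bush, 20 mm diameter, 18 mm high, standing loose on the bench beyond the vise. Origin at its underside.
- jar: bystander: glass jar, 64 mm diameter, 85 mm high, standing on the bench. Origin at its underside.
Things that resemble listed ones, but are neither listed nor needed, are in the scene too. What is shaped like the driver but green or red is not meant.

How it is judged:
On the way, in this order (a step that is already met when the one before it is completed fails the run):
1. the driver's nose is right in the bush (at least 10 of its 12 mm), the bush still seated (moved less than 4 mm) (z of driver in the frame of vise below 0.054 m and x of driver in the frame of vise between -0.012 and 0.012 m and y of driver in the frame of vise between -0.008 and 0.008 m and value of joint bush below 0.004 m), for 0.1 s.
2. the bush is out of the bore and stands on the vise bed (value of joint bush above 0.0215 m), for 0.2 s.
At the end, for the whole second after the job is handed in: The worn bush is out of the bore, down on the vise bed (travel over 21.5 mm), and the driver is back upright and at rest in its own hole (within 8 mm of its first place, tilt under 0.1 rad), released (value of joint bush above 0.0215 m and distance of driver from where it was at the start of the episode below 0.008 m and angle between driver's own z axis and vertical below 0.1 rad and linear speed of driver below 0.02 m/s); the robot touches nothing.
It fails at once if the driver presses the vise, the carriage or the bush with more than 25 N (contact force between driver and vise above 25 N).
It fails at once if the arm or gripper itself presses the vise or carriage with more than 15 N (contact force between the arm and vise above 15 N).
It fails at once if another tool, the new bush or the jar is moved by more than 20 mm (distance of any of gouge, awl, new_bush, jar from where it was at the start of the episode above 0.02 m).
It also fails if it takes over 58 s, if anything falls off the work surface, if the arm or the gripper's body presses on something with over 40 N, if the wrist force passes 120 N, or if a joint passes its speed limit or range.

## Working session

There is one attempt and no reset: what is moved stays moved. The work goes in short steps, Python scripts to look and compute and a tool call to move; the robot and the scene stay as the last step left them, time stands still between calls to the robot, and variables do not carry over. Pictures are saved under pics/ and viewed, at most 10 in all, crops included, and the job is handed in when it is done.

Besides the shell and the picture viewer there is one more tool, called after ">>>" in YAML: its name, and indented under it one key for each argument. arm_command: Moves the arm, as the interface text tells. Its arguments: {"type":"object","properties":{"plan":{"type":"string"},"hand":{"type":"number"},"grip_force":{"type":"number"}},"required":["plan"]}

```bash
mkdir -p pics
python3 - <<'E'
from bench import r,eyes,ticket
import cv2,numpy as np
o=r.get_obs();print(o)
for n in("scene","top"):
    p,d=eyes.grab_frame(n);np.savez(f"{n}0.npz",p=p,d=d);cv2.imwrite(f"pics/{n}0.png",p[:,:,::-1]);print(n,eyes.calibration(n))
E
```

```text
{'clock': 0.0, 'joints': array([ 1.12088637,  0.47785301,  0.02230917,  1.55644396, -0.01150488,
        1.10927128, -0.08309439]), 'qvel': array([ 0.00060407,  0.00043631, -0.00136632,  0.00036098,  0.00094735,
       -0.00224443, -0.00148706]), 'tau': array([ 1.91231034e-04, -5.96454549e+01,  1.60784896e+00, -2.81193495e+01,
        1.22398627e-02,  9.42255661e-03,  3.00949132e-07]), 'tcp_pos': array([ 0.22605084, -0.63536506,  0.21029283]), 'orientation': array([-3.09403908e+00, -5.34079164e-01,  6.78935895e-04]), 'contact_force': array([0.69884985, 0.01750152, 0.0650024 ]), 'moment': array([-0.02992119, -0.01012339, -0.02984666]), 'gripper_force': 0.0, 'grip_width': 0.08542549112072279}
scene {'fov_y': 44.78543955534818, 'cx': 329.13482118587024, 'cy': 240.68383367675358, 'origin': array([1.10873577, 0.60580396, 0.61487168]), 'attitude': array([0.451109  , 1.044615  , 2.08399323])}
top {'fov_y': 46.88569277692438, 'cx': 329.0774490023888, 'cy': 234.3237754043408, 'origin': array([0.52751088, 0.13090676, 1.01004536]), 'attitude': array([ 0.03752485, -0.03915006, -1.58225658])}
```

View pics/scene0.png

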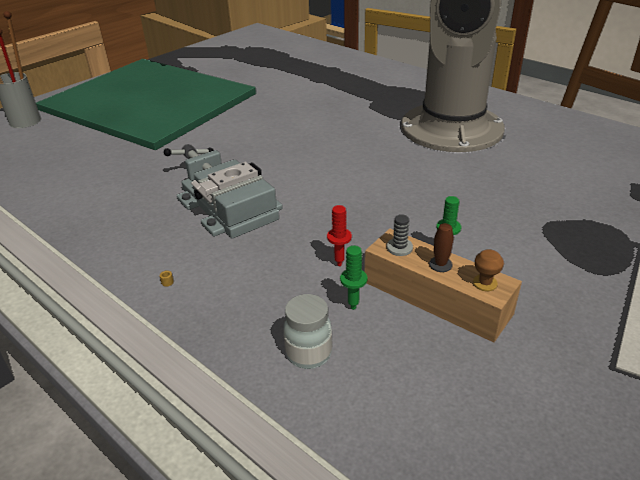

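View pics/top0.png

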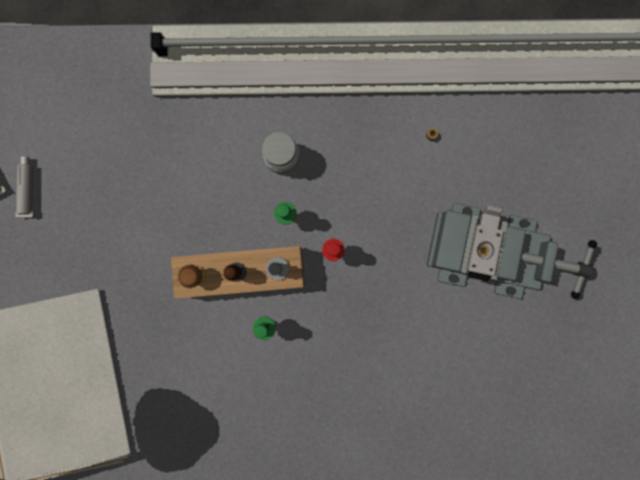

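The top view shows the driver at (278,268) in the block's right-hand hole. Green and red lookalikes stand at (285,213), (264,328) and (332,250). The vise carriage is at about (487,245), its pocket at (485,250), and the screw points to the right.

```bash
cat > h.py <<'E'
import numpy as np,cv2
from scipy.spatial.transform import Rotation as R
from bench import eyes
def cal(n):
    c=eyes.calibration(n);return c,240/np.tan(np.radians(c['fov_y']/2)),R.from_rotvec(c['attitude']).as_matrix()
def rays(n,uv):
    c,f,A=cal(n);uv=np.atleast_2d(uv).astype(float)
    d=np.c_[(uv[:,0]-c['cx'])/f,-(uv[:,1]-c['cy'])/f,-np.ones(len(uv))]
    return c['origin'],d@A.T
def plane(n,uv,z):
    o,d=rays(n,uv);return o+d*((z-o[2])/d[:,2])[:,None]
def cloud(n,D):
    v,u=np.mgrid[:480,:640];o,d=rays(n,np.c_[u.ravel(),v.ravel()])
    return (o+d*D.ravel()[:,None]).reshape(480,640,3)
def proj(n,P):
    c,f,A=cal(n);q=(np.atleast_2d(P)-c['origin'])@A
    return np.c_[c['cx']+f*q[:,0]/-q[:,2],c['cy']-f*q[:,1]/-q[:,2]]
E
python3 - <<'E'
from h import *
for n in("top","scene"):
    z=np.load(n+"0.npz");W=cloud(n,z['d']);p=z['p']
    hsv=cv2.cvtColor(p,cv2.COLOR_RGB2HSV)
    print(n,"bench z",[W[v,u].round(3) for u,v in((400,350),(250,130),(560,400))])
    X,Y,Z=W[...,0],W[...,1],W[...,2]
    # block top: wood at z~.065
    if n=="top":
        def rect(m,name):
            m=m.astype(np.uint8);k,l,s,c=cv2.connectedComponentsWithStats(m)
            i=1+np.argmax(s[1:,4]);pts=W[l==i][:,:2].astype(np.float32)
            print(name,s[i],cv2.minAreaRect(pts*1000),'z',np.median(Z[l==i]));return l==i
        roi=np.zeros((480,640),bool);roi[235:310,160:320]=1
        rect(roi&(abs(Z-.065)<.008),"block");rect(roi&(Z>.045),"block+tools")
        r2=np.zeros((480,640),bool);r2[180:310,420:610]=1
        rect(r2&(Z>.05),"vise>50");rect(r2&(Z>.012),"vise>12");rect(r2&(Z>.073),"carriage")
        for nm,(a,b,c,d) in dict(driver=(255,285,264,295),awl=(255,285,222,247),gouge=(255,290,176,206)).items():
            m=np.zeros((480,640),bool);m[a:b,c:d]=1
            zz=Z[m];top=np.percentile(zz,98);q=W[m&(Z>top-.006)];print(nm,'top',top,q.mean(0),len(q))
    else:
        m=np.zeros((480,640),bool);m[205:262,380:418]=1
        q=W[m&(Z>.085)];print('driver pts',q.mean(0),q.min(0),q.max(0),len(q))
p=np.load("top0.npz")['p']
a=cv2.resize(p[190:310,420:610],None,fx=4,fy=4,interpolation=cv2.INTER_CUBIC)
cv2.imwrite("pics/vise.png",a[:,:,::-1])
a=np.load("scene0.npz")['p'];a=np.hstack([a[140:240,160:290],a[190:290,380:520]])
cv2.imwrite("pics/sc.png",cv2.resize(a,None,fx=2.9,fy=2.9,interpolation=cv2.INTER_CUBIC)[:,:,::-1])
E
```

```text
top bench z [array([ 0.366,  0.004, -0.001]), array([0.771, 0.273, 0.   ]), array([ 0.273, -0.284, -0.002])]
block [ 172  246  132   52 4391] ((511.35418701171875, 287.70220947265625), (70.21058654785156, 220.62991333007812), 4.319359302520752) z 0.0647710940748285
block+tools [ 172  246  132   52 5339] ((513.1336059570312, 264.1433410644531), (70.21058654785156, 267.8819885253906), 4.319359302520752) z 0.06526867043980611
vise>50 [ 435  205  163   77 6015] ((559.9305419921875, -103.10299682617188), (454.7932434082031, 128.09970092773438), 82.15682983398438) z 0.06588376892642656
vise>12 [ 428  204  170   95 8587] ((554.2007446289062, -104.87306213378906), (451.7663269042969, 145.3443145751953), 78.62403869628906) z 0.0639515185273436
carriage [ 469  225   34   57 1136] ((554.2882690429688, -16.62835693359375), (285.0749816894531, 93.09520721435547), 82.20191192626953) z 0.07722438110231
driver top 0.12237268883957488 [0.51703713 0.21469836 0.15038681] 147
awl top 0.13674764086232932 [0.51186536 0.28444923 0.14891485] 122
gouge top 0.11977224556837521 [0.50656199 0.35327506 0.13054926] 262
scene bench z [array([ 0.633,  0.307, -0.   ]), array([ 0.308, -0.353,  0.004]), array([0.572, 0.511, 0.001])]
driver pts [0.54193285 0.23454016 0.12575477] [0.50590235 0.20690201 0.0851163 ] [1.10873577 0.60580396 0.61487168] 405
```

View pics/vise.png

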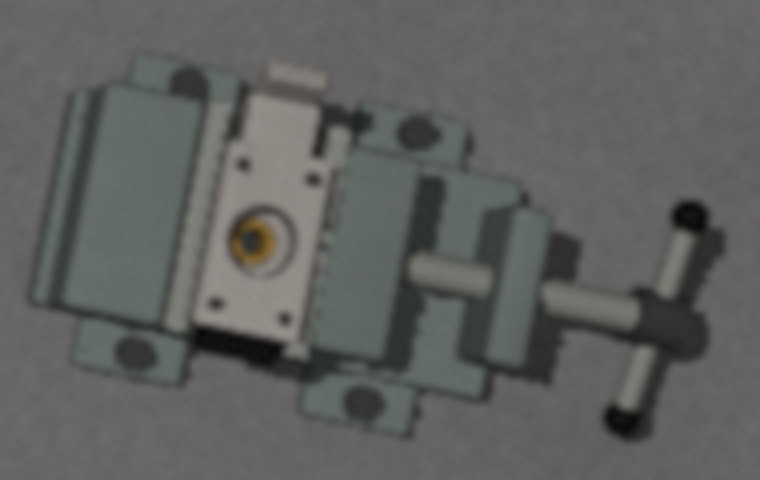

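View pics/sc.png

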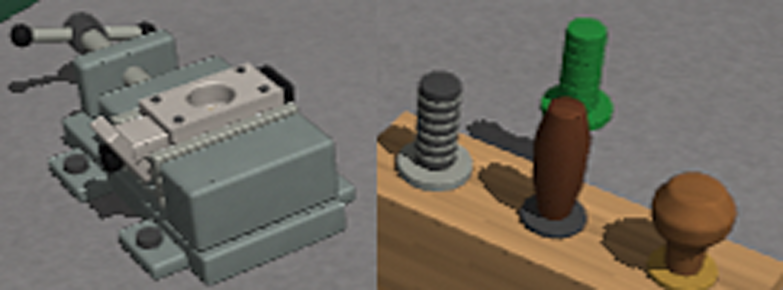

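Crops: the pocket's rim is centred near crop (261,242), with the bronze bush visible inside. The driver (ribbed steel) is the left tool in the block. Next I refine both positions.

Run:
```python
from h import *
z=np.load("top0.npz");p=z['p'];D=z['d'];W=cloud("top",D);ok=D>.2;Z=W[...,2]
def fit(q):
    A=np.c_[2*q[:,:2],np.ones(len(q))];s=np.linalg.lstsq(A,(q[:,:2]**2).sum(1),rcond=None)[0];return s[:2],np.sqrt(s[2]+s[:2]@s[:2])
# carriage top & pocket
m=np.zeros((480,640),bool);m[200:300,440:530]=1
car=m&ok&(Z>.0735)&(Z<.0815);k,l,s,c=cv2.connectedComponentsWithStats(car.astype(np.uint8))
i=1+np.argmax(s[1:,4]);print("carriage",s[i],cv2.minAreaRect(W[l==i][:,:2].astype(np.float32)*1000),np.median(Z[l==i]))
mm=(l==i).astype(np.uint8);cs,h=cv2.findContours(mm,cv2.RETR_CCOMP,cv2.CHAIN_APPROX_NONE)
for j,cc in enumerate(cs):
    if h[0][j][3]>=0 and len(cc)>15:
        q=plane("top",cc[:,0],.078);print("depth pocket",fit(q),'n',len(cc))
# deep pixels in pocket
pk=m&ok&(Z<.070);pk[:, :474]=0;pk[:,497:]=0;pk[:240]=0;pk[262:]=0
q=plane("top",np.argwhere(pk)[:,::-1],.078);print("pocket pix",q.mean(0),np.ptp(q,0),np.median(Z[pk]),len(q))
# colour: subpixel bright contour
a=cv2.resize(p[230:272,465:507],None,fx=8,fy=8,interpolation=cv2.INTER_CUBIC);hsv=cv2.cvtColor(a,cv2.COLOR_RGB2HSV)
b=((hsv[...,1]>110)&(hsv[...,2]>60)).astype(np.uint8)
k,l,s,c=cv2.connectedComponentsWithStats(b);i=1+np.argmax(s[1:,4]);uv=(c[i]+.5)/8-.5+[465,230];print("bronze",s[i],uv,plane("top",uv,.064))
uv=(np.array([[261,242]])+.5)/4-.5+[420,190];print("eye pocket",plane("top",uv,.078))
# driver: flange & handle top
m=np.zeros((480,640),bool);m[250:292,258:300]=1
q=W[m&ok&(Z>.116)&(Z<.128)];print("handle top",q.mean(0),(q.min(0)+q.max(0))/2,np.ptp(q,0),len(q))
g=W[m&ok&(Z>.068)&(Z<.078)];print("flange",(g.min(0)+g.max(0))/2,np.ptp(g,0),len(g))
z2=np.load("scene0.npz");W2=cloud("scene",z2['d']);m=np.zeros((480,640),bool);m[205:262,380:418]=1
m&=(z2['d']>.2);q=W2[m&(W2[...,2]>.118)&(W2[...,2]<.13)];print("scene top",q.mean(0),(q.min(0)+q.max(0))/2,len(q))
q=W2[m&(W2[...,2]>.085)&(W2[...,2]<.115)];print("scene shank side",fit(q),len(q))
q=W2[140:240,160:290].reshape(-1,3);
# scene view pocket: dark interior mask
D2=z2['d'];Z2=W2[...,2];m=np.zeros((480,640),bool);m[150:205,190:265]=1
car=m&(Z2>.0745)&(Z2<.081);cs,h=cv2.findContours(car.astype(np.uint8),cv2.RETR_CCOMP,cv2.CHAIN_APPROX_NONE)
for j,cc in enumerate(cs):
    if h[0][j][3]>=0 and len(cc)>15: 
        q=plane("scene",cc[:,0],.078);print("scene depth pocket",fit(q),len(cc),cc[:,0].mean(0))
```

```text
carriage [ 469  225   34   57 1104] ((538.7770385742188, -132.5629425048828), (45.547935485839844, 92.41202545166016), 77.7699203491211) 0.07722438110231
depth pocket (array([ 0.54349193, -0.13307512]), np.float64(0.015440823187613565)) n 51
pocket pix [ 0.54327078 -0.13259065  0.078     ] [0.02705236 0.02716453 0.        ] 0.06311153315142004 225
bronze [ 105  118   81   87 4118] [482.89215032 249.99511292] [[ 0.54373055 -0.13292696  0.064     ]]
eye pocket [[ 0.54323246 -0.13235669  0.078     ]]
handle top [0.51659715 0.21762591 0.12009075] [0.51696511 0.21815016 0.12021589] [0.02095179 0.02130737 0.00774685] 143
flange [0.51423123 0.21543012 0.07140849] [0.06783682 0.06753633 0.00677833] 250
scene top [0.51853126 0.21902358 0.12155358] [0.51723364 0.21848384 0.12109035] 124
scene shank side (array([0.51721896, 0.21814428]), np.float64(0.010002407957329816)) 233
scene depth pocket (array([ 0.54410001, -0.13214414]), np.float64(0.013793431383886175)) 36 [232.44444444 173.75      ]
```

>>> arm_command:
  plan: "-0.01 -0.06 -0.02 -6; 0 -0.06 -0.02 -6;0 0 0 0"
  hand: -0.3
  grip_force: 60

```text
clock: 0.48
tcp_pos: [0.1697, -0.528, 0.2518]
orientation: [3.023, 0.854, -0.001]
contact_force: [-0.7, -0.2, -0.2]
grip_width: 0.0552
gripper_force: 0.0
```

>>> arm_command:
  plan: "0 0 0 -10.5;0 0 0 -10.5;0 0 0 -10.5;0 0 0 -10.5;0 0 0 -10.5;0 0 0 -10.3;0 0 0 0;0.0427 0.05 0 0;0.0427 0.05 0 0;0.0427 0.05 0 0;0.0427 0.05 0 0;0.0427 0.05 0 0;0.0427 0.05 0 0;0 0 0 0;0 0 0 0"

```text
clock: 2.35
tcp_pos: [0.4373, -0.2664, 0.2502]
orientation: [-2.137, -2.302, 0.001]
contact_force: [-0.3, -0.7, -0.1]
grip_width: 0.0555
gripper_force: 0.0
```

>>> arm_command:
  plan: "0.0477 0.0116 0 0;0.0477 0.0116 0 0;0.0477 0.0116 0 0;0.0477 0.0116 0 0;0.0477 0.0116 0 0;0.0477 0.0116 0 0;0.0477 0.0116 0 0;0.0477 0.0116 0 0;0.0477 0.0116 0 0;0.0477 0.0116 0 0;0 0 0 0;0 0 0 0;0 0 0 0"

```text
clock: 3.98
tcp_pos: [0.5173, 0.2159, 0.2503]
orientation: [2.139, 2.3, -0.002]
contact_force: [-0.0, -0.3, -0.2]
grip_width: 0.0559
gripper_force: 0.0
```

>>> arm_command:
  plan: "0.002 0 0.04 0;0 0 0.04 0;0 0 0.04 0;0 0 0.03 0;0 0 0.007 0;0 0 0 0;0 0 0 0"

```text
clock: 4.85
tcp_pos: [0.5177, 0.2207, 0.0951]
orientation: [2.135, 2.303, 0.003]
contact_force: [0.4, 0.5, 0.2]
grip_width: 0.0555
gripper_force: 0.0
```

>>> arm_command:
  plan: "-0.0025 0 0.002 0;0 0 0 0;0 0 0 0"

```text
clock: 5.22
tcp_pos: [0.5169, 0.218, 0.0918]
orientation: [2.135, 2.305, 0.0]
contact_force: [-0.3, 0.4, -0.7]
grip_width: 0.0559
gripper_force: 0.0
```

>>> arm_command:
  plan: "0 0 0 0;0 0 0 0;0 0 0 0;0 0 0 0;0 0 0 0;0 0 0 0"
  hand: 1
  grip_force: 80

```text
clock: 5.98
tcp_pos: [0.5171, 0.2182, 0.092]
orientation: [2.135, 2.304, 0.001]
contact_force: [-0.5, -1.3, 4.9]
grip_width: 0.0177
gripper_force: 78.3
```

>>> arm_command:
  plan: "0 0 -0.01 0;0 0 -0.02 0;0 0 -0.03 0;0 0 -0.04 0;0 0 -0.04 0;0 0 -0.03 0;0 0 0 0;0 0 0 0;0 0 0 0"

```text
clock: 7.1
tcp_pos: [0.516, 0.2174, 0.2602]
orientation: [-2.134, -2.304, 0.004]
contact_force: [0.5, -0.5, -3.3]
grip_width: 0.0181
gripper_force: 78.6
```

Run:
```python
from h import *
from bench import r
p,d=eyes.grab_frame("scene");o=r.get_obs();print(o['tcp_pos'],o['contact_force'],o['moment'],o['grip_width'])
np.savez("s1.npz",p=p,d=d)
u,v=proj("scene",o['tcp_pos']-[0,0,.04])[0].astype(int);print(u,v)
cv2.imwrite("pics/s1.png",cv2.resize(p[max(v-110,0):v+90,u-120:u+120],None,fx=3,fy=3,interpolation=cv2.INTER_CUBIC)[:,:,::-1])
```

```text
[0.5161169  0.21755065 0.26030585] [-0.74374853 -0.327803   -2.03810978] [-0.01089087  0.00657847  0.03800741] 0.01767227565702642
405 158
```

View pics/s1.png

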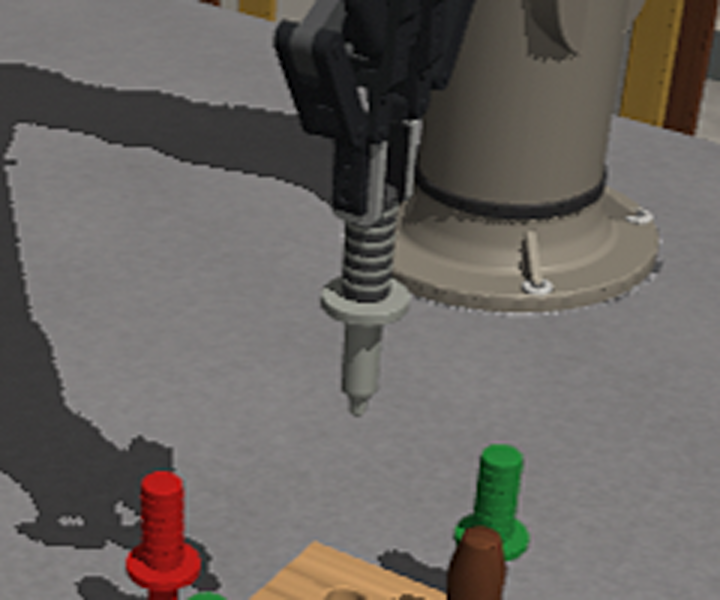

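The driver is held clear of the block, but its tip (crop 358,412) and flange (366,297) look lower under the fingers than expected. I measure where it sits.

```bash
cat > meas.py <<'E'
from h import *
def driver(n,z,box,top):
    # slices of the held driver from depth, box=(xmin,xmax,ymin,ymax)
    W=cloud(n,z['d']);m=(z['d']>.2)&(W[...,0]>box[0])&(W[...,0]<box[1])&(W[...,1]>box[2])&(W[...,1]<box[3])&(W[...,2]>.1)&(W[...,2]<top)
    q=W[m];c,f,A=cal(n)
    for a in np.arange(q[:,2].min(),top,.006):
        s=q[(q[:,2]>=a)&(q[:,2]<a+.006)]
        if len(s)>3:
            vd=s.mean(0)-c['origin'];vd[2]=0;vd/=np.linalg.norm(vd);sd=np.array([-vd[1],vd[0],0])
            t=s@sd;w=np.ptp(t);mid=(t.max()+t.min())/2;near=(s@vd).min()
            cen=vd*(near+w/2)+sd*mid
            print(round(a+.003,4),'w',round(w*1000,1),'c',(cen[:2]).round(4),len(s))
    print('zmin',q[:,2].min())
E
python3 - <<'E'
from meas import *
driver("scene",np.load("s1.npz"),(.47,.57,.17,.27),.30)
E
```

```text
0.1799 w 7.0 c [0.5162 0.2183] 16
0.1859 w 7.1 c [0.5159 0.2178] 15
0.1919 w 15.5 c [0.5178 0.2185] 34
0.1979 w 16.5 c [0.517  0.2183] 41
0.2039 w 16.6 c [0.5171 0.218 ] 51
0.2099 w 15.2 c [0.5168 0.2184] 43
0.2159 w 15.4 c [0.5174 0.2183] 49
0.2219 w 16.4 c [0.5172 0.2185] 49
0.2279 w 16.1 c [0.5168 0.218 ] 21
0.2339 w 38.8 c [0.5164 0.2177] 45
0.2399 w 38.9 c [0.5167 0.2178] 259
0.2459 w 21.7 c [0.5169 0.2179] 68
0.2519 w 21.5 c [0.5167 0.2176] 65
0.2579 w 21.3 c [0.517  0.2175] 66
0.2639 w 21.3 c [0.5162 0.218 ] 74
0.2699 w 21.4 c [0.5169 0.2179] 71
0.2759 w 22.1 c [0.5169 0.2183] 68
0.2819 w 30.5 c [0.5191 0.2184] 66
0.2879 w 32.9 c [0.5205 0.2208] 106
0.2939 w 32.8 c [0.5216 0.2211] 116
0.2999 w 32.5 c [0.522 0.221] 58
zmin 0.17693557631771084
```

The tip sits 83 mm below the TCP, as planned, so nothing slipped. However, only the top ~10 mm of the handle is gripped. I'll set the driver back in its hole and regrip lower.

>>> arm_command:
  plan: "0.0006 0.0009 0.02 0;0 0 0.03 0;0 0 0.04 0;0 0 0.04 0;0 0 0.02 0;0 0 0.01 0;0 0 0.005 0;0 0 0 0;0 0 0 0"

```text
clock: 8.28
tcp_pos: [0.5184, 0.219, 0.0976]
orientation: [2.135, 2.304, 0.003]
contact_force: [0.2, 0.0, -2.2]
grip_width: 0.0175
gripper_force: 78.5
```

>>> arm_command:
  plan: "0 0 0 0;0 0 0 0;0 0 0 0;0 0 0 0"
  hand: -0.3

```text
clock: 8.78
tcp_pos: [0.5177, 0.2187, 0.0967]
orientation: [2.135, 2.305, 0.0]
contact_force: [-0.1, 0.2, -0.7]
grip_width: 0.0555
gripper_force: 0.0
```

Run:
```python
from h import *
from bench import r
p,d=eyes.grab_frame("scene");o=r.get_obs();print(o['tcp_pos'],o['contact_force'],o['grip_width'])
np.savez("s2.npz",p=p,d=d)
u,v=proj("scene",o['tcp_pos'])[0].astype(int);print(u,v)
cv2.imwrite("pics/s2.png",cv2.resize(p[max(v-110,0):v+90,u-120:u+120],None,fx=3,fy=3,interpolation=cv2.INTER_CUBIC)[:,:,::-1])
```

```text
[0.51770842 0.21865884 0.09663953] [0.01445774 0.0270825  0.16573969] 0.055142948515294624
400 232
```

View pics/s2.png

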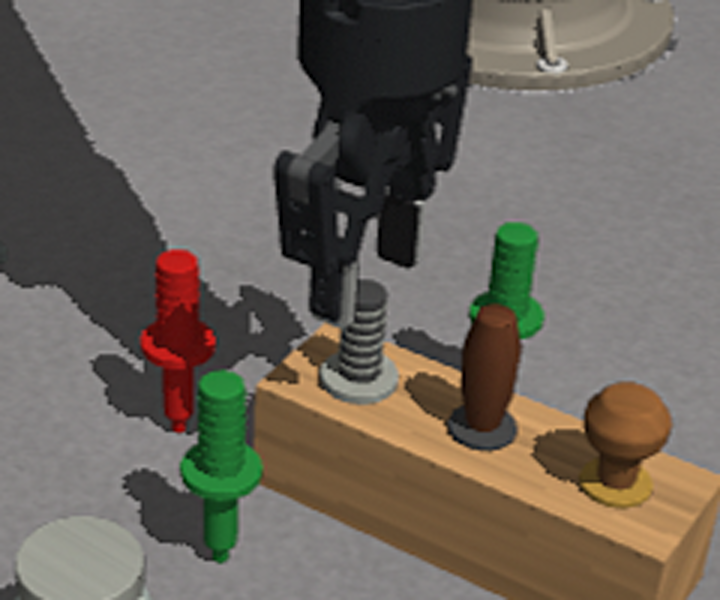

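The driver (crop 360,330) stands in its hole with the fingertips only around its top part. I go about 26 mm lower and regrip.

>>> arm_command:
  plan: "-0.0006 -0.0007 0.01 0;0 0 0.01 0;0 0 0.006 0;0 0 0 0;0 0 0 0"

```text
clock: 9.45
tcp_pos: [0.5171, 0.2182, 0.0707]
orientation: [2.135, 2.305, 0.0]
contact_force: [0.1, -0.1, 1.2]
grip_width: 0.0555
gripper_force: 0.0
```

>>> arm_command:
  plan: "0 0 0 0;0 0 0 0;0 0 0 0;0 0 0 0;0 0 0 0;0 0 0 0"
  hand: 1
  grip_force: 90

```text
clock: 10.2
tcp_pos: [0.5174, 0.2182, 0.071]
orientation: [2.135, 2.304, 0.001]
contact_force: [0.2, -0.5, 5.3]
grip_width: 0.0199
gripper_force: 87.9
```

>>> arm_command:
  plan: "0 0 -0.01 0;0 0 -0.025 0;0 0 -0.035 0;0 0 -0.035 0;0 0 -0.035 0;0 0 -0.025 0;0 0 0 0;-0.02 0 0 0;-0.04 0 0 0;-0.05 0 0 0;-0.05 0 0 0;-0.05 0 0 0;-0.05 0 0 0;-0.05 0 0 0;-0.03 0 0 0;-0.012 0 0 0;0 0 0 0;0 0 0 0;0 0 0 0"

```text
clock: 12.58
tcp_pos: [0.544, -0.1313, 0.2356]
orientation: [-2.132, -2.307, -0.0]
contact_force: [0.6, 0.3, -1.9]
grip_width: 0.0202
gripper_force: 88.2
```

Run:
```python
from meas import *
from bench import r
o=r.get_obs();print(o['tcp_pos'],o['orientation'],o['contact_force'],o['grip_width'])
p,d=eyes.grab_frame("scene");np.savez("s3.npz",p=p,d=d)
driver("scene",dict(d=d),(.50,.59,-.18,-.09),o['tcp_pos'][2]+.03)
```

```text
[ 0.54396178 -0.13127122  0.23564563] [-2.13193267e+00 -2.30730238e+00 -4.48573652e-04] [ 0.5968583   0.3327981  -1.93814137] 0.020237929000604844
0.1774 w 7.1 c [ 0.5461 -0.1287] 14
0.1834 w 9.0 c [ 0.5439 -0.1292] 14
0.1894 w 15.0 c [ 0.5457 -0.1285] 27
0.1954 w 16.7 c [ 0.5448 -0.1295] 34
0.2014 w 15.4 c [ 0.546  -0.1286] 32
0.2074 w 16.6 c [ 0.5457 -0.1284] 37
0.2134 w 16.3 c [ 0.5443 -0.1297] 34
0.2194 w 15.7 c [ 0.5462 -0.1269] 37
0.2254 w 16.6 c [ 0.5447 -0.1293] 24
0.2314 w 37.8 c [ 0.5443 -0.1293] 40
0.2374 w 38.9 c [ 0.5451 -0.1287] 155
0.2434 w 21.4 c [ 0.5449 -0.1289] 51
0.2494 w 21.9 c [ 0.5452 -0.1285] 45
0.2554 w 27.3 c [ 0.5465 -0.1319] 45
0.2614 w 38.9 c [ 0.5443 -0.1317] 80
0.2674 w 34.8 c [ 0.5416 -0.1283] 13
zmin 0.1743726961544681
```

>>> arm_command:
  plan: "-0.002 -0.0008 0.02 0;0 0 0.03 0;0 0 0.03 0;0 0 0.015 0;0 0 0.006 0;0 0 0.003 0;0 0 0 0;0 0 0 0;0 0 0 0"

```text
clock: 13.75
tcp_pos: [0.5435, -0.1351, 0.132]
orientation: [2.134, 2.304, 0.001]
contact_force: [0.1, -0.1, -2.1]
grip_width: 0.0195
gripper_force: 88.1
```

Run:
```python
from meas import *
from bench import r
o=r.get_obs();print(o['tcp_pos'],o['orientation'],o['contact_force'],o['moment'])
p,d=eyes.grab_frame("scene");np.savez("s4.npz",p=p,d=d)
driver("scene",dict(d=d),(.50,.59,-.18,-.09),o['tcp_pos'][2]+.01)
u,v=proj("scene",[.5435,-.1327,.09])[0].astype(int)
cv2.imwrite("pics/s4.png",cv2.resize(p[v-50:v+50,u-65:u+65],None,fx=6,fy=6,interpolation=cv2.INTER_CUBIC)[:,:,::-1])
```

```text
[ 0.54352946 -0.13509245  0.13204181] [2.13445003e+00 2.30412809e+00 5.40194815e-04] [ 0.05129597 -0.05977681 -2.1470203 ] [ 0.00386298 -0.02546229 -0.00350118]
0.1036 w 16.7 c [ 0.5447 -0.1325] 38
0.1096 w 14.3 c [ 0.545  -0.1324] 25
0.1156 w 16.3 c [ 0.5444 -0.1336] 28
0.1216 w 15.8 c [ 0.5451 -0.1318] 17
0.1276 w 38.2 c [ 0.5433 -0.1338] 29
0.1336 w 37.2 c [ 0.5454 -0.1314] 144
0.1396 w 21.0 c [ 0.5445 -0.1328] 34
zmin 0.10063041418222762
```

View pics/s4.png

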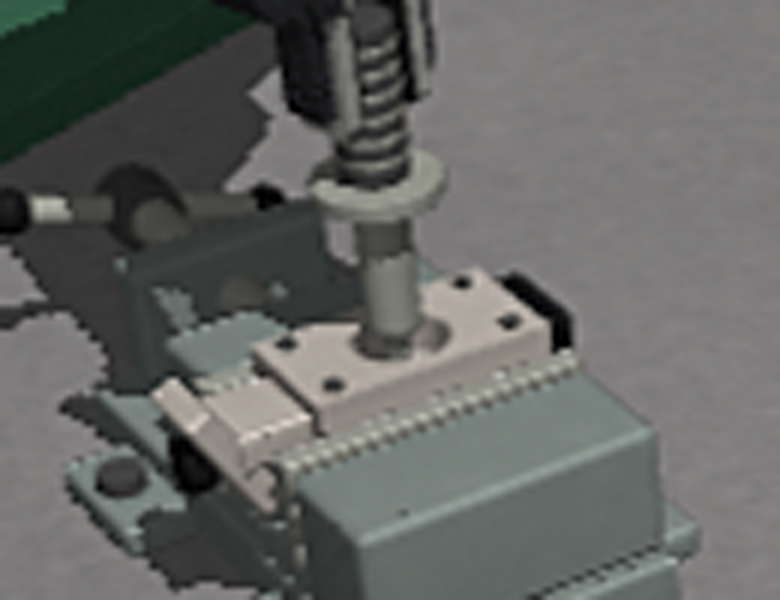

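The shank (crop 362–418, near row 340) enters the pocket (crop about 355–447), somewhat left of its centre. I quantify that in the same camera.

Run:
```python
from h import *
a=np.load("scene0.npz");b=np.load("s4.npz")
Wb=cloud("scene",b['d']);Wa=cloud("scene",a['d'])
# shank edges per row in s4, pixels
print("shank rows")
P=proj("scene",[.5435,-.1327,.078])[0];print("pred pocket px",P)
for v in range(160,182,2):
    row=a['p'][v,215:250].mean(1).astype(int);rb=b['p'][v,215:250].mean(1).astype(int)
    print(v,row.tolist(),'\n   ',rb.tolist())
print((Wa[168:182,222:244,2]*1000).round().astype(int))
print((Wb[168:182,222:244,2]*1000).round().astype(int))
```

```text
shank rows
pred pocket px [232.67880836 173.42655718]
160 [95, 95, 96, 96, 95, 90, 100, 117, 116, 118, 118, 118, 118, 118, 101, 86, 128, 134, 109, 115, 112, 102, 106, 120, 121, 123, 121, 122, 121, 119, 118, 117, 118, 118, 118] 
    [56, 56, 56, 57, 55, 48, 51, 66, 95, 136, 112, 58, 82, 93, 89, 122, 118, 115, 112, 101, 100, 108, 110, 124, 124, 125, 126, 125, 125, 123, 122, 120, 121, 122, 121]
162 [96, 95, 95, 95, 95, 91, 97, 121, 110, 98, 124, 128, 111, 117, 118, 115, 116, 114, 115, 115, 115, 115, 116, 109, 105, 117, 119, 126, 137, 154, 169, 153, 121, 119, 127] 
    [55, 56, 56, 56, 56, 53, 49, 54, 49, 44, 52, 68, 92, 108, 118, 121, 120, 117, 109, 97, 99, 123, 120, 113, 107, 121, 123, 130, 142, 158, 175, 158, 126, 123, 130]
164 [93, 94, 91, 95, 107, 111, 110, 117, 117, 114, 114, 115, 116, 117, 117, 118, 117, 116, 115, 112, 121, 137, 146, 165, 167, 153, 100, 24, 26, 101, 173, 167, 166, 151, 96] 
    [57, 55, 56, 56, 55, 54, 52, 53, 55, 52, 51, 64, 90, 105, 115, 119, 122, 117, 111, 98, 114, 148, 152, 170, 172, 159, 103, 25, 28, 105, 177, 172, 171, 155, 98]
166 [113, 113, 116, 116, 116, 
[... 4340 characters left out ...]
77 79 79]
 [79 80 80 78 76 73 75 84 85 85 85 85 84 71 71 72 73 74 74 78 79 78]
 [80 79 79 76 75 73 71 69 80 80 80 79 77 69 69 70 71 69 71 79 80 80]
 [81 80 79 75 71 72 70 70 78 79 79 79 77 67 67 69 67 68 78 80 77 81]
 [78 78 82 73 69 68 69 67 75 75 76 77 75 65 66 65 67 78 80 78 78 80]
 [80 81 80 80 80 67 63 65 66 74 75 75 72 66 65 79 78 79 80 79 78 80]
 [80 79 80 79 78 78 80 79 82 79 80 79 81 81 79 78 79 78 79 76 77 77]
 [80 78 79 79 79 80 80 80 79 77 79 79 80 77 80 77 78 77 77 78 75 74]
 [79 81 78 79 79 79 80 78 80 79 80 79 79 78 77 78 76 75 74 72 74 72]
 [82 80 79 80 80 80 80 79 81 78 80 78 77 76 78 74 75 73 72 71 73 72]
 [80 80 81 81 79 82 79 78 79 75 77 76 74 72 74 74 72 71 69 69 70 71]]
```

>>> arm_command:
  plan: "0.0017 0 0 0;0 0 0.001 0;0 0 0.001 0;0 0 0.001 0;0 0 0.001 0;0 0 0.001 0;0 0 0.001 0;0 0 0 0;0 0 0 0"

```text
clock: 14.92
tcp_pos: [0.5432, -0.1333, 0.1256]
orientation: [2.135, 2.305, 0.0]
contact_force: [-0.1, 0.2, -1.5]
grip_width: 0.0198
gripper_force: 88.1
```

>>> arm_command:
  plan: "0 0 0.0008 0;0 0 0.0008 0;0 0 0.0008 0;0 0 0 0;0 0 0 0"

```text
clock: 15.55
tcp_pos: [0.5431, -0.1333, 0.1232]
orientation: [2.135, 2.305, 0.0]
contact_force: [-0.7, 0.1, -1.1]
grip_width: 0.0198
gripper_force: 88.1
```

>>> arm_command:
  plan: "0 0 0.001 0;0 0 0.001 0;0 0 0.001 0;0 0 0 0;0 0 0 0"

```text
clock: 16.18
tcp_pos: [0.5432, -0.1333, 0.1202]
orientation: [2.135, 2.305, 0.0]
contact_force: [0.4, 0.7, -2.3]
grip_width: 0.0195
gripper_force: 88.1
```

>>> arm_command:
  plan: "0 0 0.001 0;0 0 0.001 0;0 0 0.001 0;0 0 0.0005 0;0 0 0 0;0 0 0 0"

```text
clock: 16.92
tcp_pos: [0.5432, -0.1333, 0.1167]
orientation: [2.135, 2.305, 0.0]
contact_force: [-0.4, -0.1, -1.7]
grip_width: 0.0198
gripper_force: 88.1
```

>>> arm_command:
  plan: "0 0 0.0005 0;0 0 0.0005 0;0 0 0.0005 0;0 0 0 0;0 0 0 0"

```text
clock: 17.55
tcp_pos: [0.5431, -0.1333, 0.1152]
orientation: [2.135, 2.305, 0.0]
contact_force: [-0.9, -0.0, -1.6]
grip_width: 0.0195
gripper_force: 88.1
```

>>> arm_command:
  plan: "0 0 0.0004 0;0 0 0 0;0 0 0.0004 0;0 0 0 0;0 0 0 0"

```text
clock: 18.18
tcp_pos: [0.5433, -0.1334, 0.1148]
orientation: [2.135, 2.304, 0.0]
contact_force: [-1.4, -0.4, 5.7]
grip_width: 0.0196
gripper_force: 88.4
```

The shoulder is bearing on the bush at 7.5 N net. Now I press gently.

>>> arm_command:
  plan: "0 0 0.0002 0;0 0 0 0;0 0 0.0001 0;0 0 0 0"

```text
clock: 18.68
tcp_pos: [0.5433, -0.1334, 0.1147]
orientation: [2.135, 2.304, -0.0]
contact_force: [-3.3, -0.1, 7.2]
grip_width: 0.0194
gripper_force: 89.0
```

>>> arm_command:
  plan: "0 0 0.0002 0;0 0 0 0;0 0 0.0002 0;0 0 0 0"

```text
clock: 19.18
tcp_pos: [0.5434, -0.1334, 0.1146]
orientation: [2.134, 2.304, -0.0]
contact_force: [-3.4, 0.2, 10.2]
grip_width: 0.0195
gripper_force: 89.6
```

>>> arm_command:
  plan: "0 0 0.0002 0;0 0 0 0;0 0 0.0002 0;0 0 0 0"

```text
clock: 19.68
tcp_pos: [0.5434, -0.1334, 0.1142]
orientation: [2.134, 2.304, -0.0]
contact_force: [-3.7, 0.6, 10.5]
grip_width: 0.02
gripper_force: 89.4
```

>>> arm_command:
  plan: "0 0 0.0003 0;0 0 0.0003 0;0 0 0.0003 0;0 0 0.0003 0;0 0 0.0003 0;0 0 0.0003 0"

```text
clock: 20.42
tcp_pos: [0.5434, -0.1334, 0.1122]
orientation: [2.134, 2.304, 0.0]
contact_force: [-2.0, 0.5, 7.5]
grip_width: 0.02
gripper_force: 89.3
```

>>> arm_command:
  plan: "0 0 0.0004 0;0 0 0.0004 0;0 0 0.0004 0;0 0 0.0004 0;0 0 0.0004 0;0 0 0.0004 0;0 0 0.0004 0;0 0 0.0004 0;0 0 0.0004 0;0 0 0.0004 0"

```text
clock: 21.68
tcp_pos: [0.5433, -0.1334, 0.108]
orientation: [2.135, 2.304, 0.0]
contact_force: [-1.8, 0.8, 6.6]
grip_width: 0.0195
gripper_force: 89.3
```

>>> arm_command:
  plan: "0 0 0.0004 0;0 0 0.0004 0;0 0 0.0004 0;0 0 0.0004 0;0 0 0.0004 0;0 0 0.0004 0;0 0 0.0004 0;0 0 0.0004 0;0 0 0.0004 0;0 0 0.0004 0;0 0 0.0004 0;0 0 0.0004 0;0 0 0.0004 0;0 0 0.0004 0;0 0 0.0004 0;0 0 0.0004 0"

```text
clock: 23.68
tcp_pos: [0.5434, -0.1334, 0.1017]
orientation: [2.135, 2.304, 0.0]
contact_force: [-3.6, 0.1, 10.1]
grip_width: 0.0199
gripper_force: 89.4
```

>>> arm_command:
  plan: "0 0 0.0004 0;0 0 0.0004 0;0 0 0.0004 0;0 0 0.0004 0;0 0 0.0004 0;0 0 0.0004 0;0 0 0.0004 0"

```text
clock: 24.55
tcp_pos: [0.5428, -0.1332, 0.0979]
orientation: [-2.134, -2.304, 0.0]
contact_force: [0.4, -0.1, -1.8]
grip_width: 0.0196
gripper_force: 88.3
```

>>> arm_command:
  plan: "0 0 0.0004 0;0 0 0.0004 0;0 0 0.0004 0;0 0 0 0"

```text
clock: 25.05
tcp_pos: [0.5431, -0.1333, 0.097]
orientation: [-2.135, -2.305, 0.0]
contact_force: [0.3, -0.1, -1.3]
grip_width: 0.0196
gripper_force: 88.3
```

The bush let go (force back to weight only). Drawing the driver out.

>>> arm_command:
  plan: "0 0 -0.002 0;0 0 -0.003 0;0 0 -0.004 0;0 0 -0.006 0;0 0 -0.01 0;0 0 -0.015 0;0 0 -0.025 0;0 0 -0.03 0;0 0 -0.025 0;0 0 -0.015 0;0 0 -0.005 0;0 0 0 0;0 0 0 0"

```text
clock: 26.68
tcp_pos: [0.5425, -0.1333, 0.2361]
orientation: [-2.134, -2.304, 0.001]
contact_force: [-0.4, -0.3, -1.0]
grip_width: 0.02
gripper_force: 88.2
```

>>> arm_command:
  plan: "0.02 0 0 0;0.04 0 0 0;0.05 0 0 0;0.05 0 0 0;0.05 0 0 0;0.05 0 0 0;0.05 0 0 0;0.03 0 0 0;0.011 0 0 0;0 0 0 0;0 0 0 0;0 0 0 0"

```text
clock: 28.18
tcp_pos: [0.5167, 0.2151, 0.237]
orientation: [2.137, 2.302, -0.001]
contact_force: [0.2, 0.6, -0.9]
grip_width: 0.0197
gripper_force: 88.2
```

Run:
```python
from meas import *
from bench import r
o=r.get_obs();print(o['tcp_pos'],o['orientation'],o['contact_force'])
p,d=eyes.grab_frame("scene")
driver("scene",dict(d=d),(.47,.57,.17,.27),o['tcp_pos'][2]+.015)
p,d=eyes.grab_frame("top");W=cloud("top",d)
print((W[243:258,476:496,2]*1000).round().astype(int))
```

```text
[0.5167266  0.21505413 0.23697093] [ 2.13737054e+00  2.30177376e+00 -8.46735122e-04] [ 0.15367154  0.55857208 -0.92635054]
0.1787 w 7.1 c [0.5186 0.2167] 20
0.1847 w 8.2 c [0.5172 0.2162] 15
0.1907 w 16.8 c [0.5179 0.2162] 43
0.1967 w 15.3 c [0.5182 0.2169] 43
0.2027 w 15.2 c [0.5186 0.2168] 44
0.2087 w 16.4 c [0.5181 0.2167] 50
0.2147 w 16.6 c [0.518  0.2163] 46
0.2207 w 15.1 c [0.5198 0.2179] 49
0.2267 w 14.9 c [0.518  0.2166] 15
0.2327 w 37.6 c [0.5182 0.2168] 60
0.2387 w 37.9 c [0.52   0.2174] 252
0.2447 w 21.2 c [0.5178 0.2171] 65
0.2507 w 20.0 c [0.5183 0.2165] 44
zmin 0.17571414792358658
[[  78   75   75   79   76   65   62   65   63   65   65   65   63   67
    72   75   79   78   80   77]
 [  79   79   77   62   65   64   65   63   64   60   67   63   63   62
    65   69   77   77   78   76]
 [  78   76   82   64   63   23   21   49   51   56   65   60   63   64
    64   68   75   79   75   75]
 [  77   76   65   64   40   37   41   20   22   51   54   62   63   63
    66   64   69   74   76   79]
 [  75   75   64   39   41   40   39   38   23   22   51   56   61   61
    65
[... 377 characters left out ...]
3   40   38   20   21   49   56   63
    63   63   62   66   75   78]
 [  78   61   20   21   26   31   35   40   39   23   21   54   59 1010
    63   62   63   70   76   80]
 [  76   76   63   24   26   34   41   37   40   21   48   53   59   63
    63   62   65   71   76   77]
 [  81   77   62   38   39   39   38   40   21   17   51   56   66   65
    66   64   67   74   77   76]
 [  80   76   79   63   62   38   40   20   23   51   59   62   62   66
    63   66   67   79   75   76]
 [  76   79   75   77   64   61   62   62   63   63   63   61   63   61
    64   68   76   82   75   75]
 [  80   76   79   80   76   61   66   67   64   64   65   65   64   63
    69   78   78   77   79   77]]
```

Bush top at 40 mm: it stands on the bed. Lowering the driver into its hole.

>>> arm_command:
  plan: "0.0014 -0.0003 0.02 0;0 0 0.03 0;0 0 0.03 0;0 0 0.01 0;0 0 0.004 0;0 0 0 0;0 0 0 0"

```text
clock: 29.15
tcp_pos: [0.5165, 0.2184, 0.1441]
orientation: [2.134, 2.304, 0.003]
contact_force: [0.1, -0.3, -1.1]
grip_width: 0.0194
gripper_force: 88.2
```

>>> arm_command:
  plan: "0 0.0004 0.005 0;0 0 0.01 0;0 0 0.012 0;0 0 0.012 0;0 0 0.012 0;0 0 0.01 0;0 0 0.005 0;0 0 0.002 0;0 0 0 0;0 0 0 0;0 0 0 0"

```text
clock: 30.52
tcp_pos: [0.5165, 0.2181, 0.0754]
orientation: [2.135, 2.304, 0.001]
contact_force: [-0.0, -0.0, -1.2]
grip_width: 0.0197
gripper_force: 88.2
```

>>> arm_command:
  plan: "0 0 0.002 0;0 0 0.001 0;0 0 0.0005 0;0 0 0 0;0 0 0 0"

```text
clock: 31.15
tcp_pos: [0.5163, 0.2181, 0.0716]
orientation: [2.135, 2.305, 0.0]
contact_force: [-0.3, 0.5, -1.3]
grip_width: 0.0197
gripper_force: 88.2
```

>>> arm_command:
  plan: "0 0 0.0006 0;0 0 0 0;0 0 0 0"

```text
clock: 31.52
tcp_pos: [0.5164, 0.2181, 0.0711]
orientation: [2.135, 2.305, 0.0]
contact_force: [0.2, -0.6, -0.4]
grip_width: 0.0196
gripper_force: 88.2
```

>>> arm_command:
  plan: "0 0 0 0;0 0 0 0;0 0 0 0;0 0 0 0;0 0 0 0"
  hand: -0.3

```text
clock: 32.15
tcp_pos: [0.5163, 0.2181, 0.071]
orientation: [2.135, 2.305, 0.0]
contact_force: [-0.3, 0.4, 0.6]
grip_width: 0.0557
gripper_force: 0.0
```

>>> arm_command:
  plan: "0 0 -0.01 0;0 0 -0.02 0;0 0 -0.03 0;0 0 -0.04 0;0 0 -0.04 0;0 0 -0.02 0;0 0 0 0;-0.04 0 0 0;-0.05 0 0 0;-0.05 0 0 0;-0.03 0 0 0;0 0 0 0;0 0 0 0;0 0 0 0"

```text
clock: 33.9
tcp_pos: [0.5288, 0.0501, 0.2305]
orientation: [-2.131, -2.307, 0.0]
contact_force: [0.0, 0.5, 0.4]
grip_width: 0.0554
gripper_force: 0.0
```

Run:
```python
from h import *
from bench import r
o=r.get_obs();print(o['tcp_pos'],o['clock'],o['contact_force'])
for n in("top","scene"):
    p,d=eyes.grab_frame(n);W=cloud(n,d)
    for a in((.116,.128),(.085,.112),(.067,.076)):
        m=(d>.2)&(abs(W[...,0]-.517)<.03)&(abs(W[...,1]-.218)<.03)&(W[...,2]>a[0])&(W[...,2]<a[1]);q=W[m]
        print(n,a,q.mean(0),len(q))
    cv2.imwrite(f"pics/end_{n}.png",p[:,:,::-1])
```

```text
[0.52884048 0.05013089 0.23054806] 33.9 [0.03092797 0.45176469 0.44508382]
top (0.116, 0.128) [0.51655279 0.2183304  0.12051647] 145
top (0.085, 0.112) [0.51677781 0.21084014 0.09952476] 18
top (0.067, 0.076) [0.51667631 0.21637568 0.07003351] 295
scene (0.116, 0.128) [0.51883107 0.22032005 0.12092926] 137
scene (0.085, 0.112) [0.52283354 0.22296837 0.0987352 ] 226
scene (0.067, 0.076) [0.52336332 0.22323491 0.07063403] 366
```

View pics/end_scene.png

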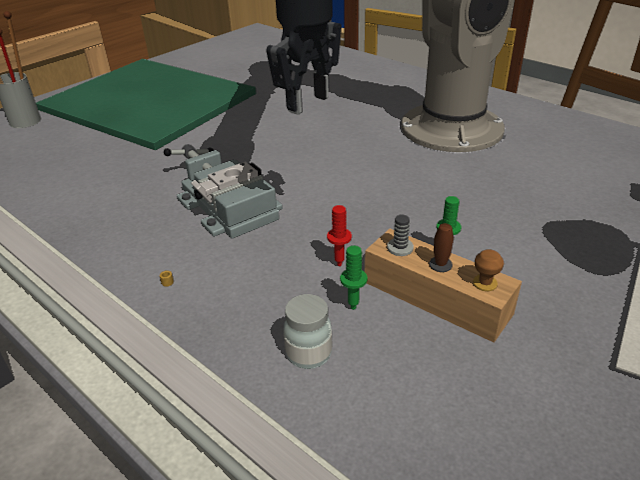

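The driver stands upright in its hole at (401,235), matching its start position. The gripper is empty and clear, and the other things are in place.

```bash
python3 -c "
from bench import ticket
print(ticket.hand_in())"
```

```text
the job is handed in; nothing more can be done
None
```

The job is handed in, no verdict was returned: the worn bush is out on the vise bed (its top measured at 40 mm), pressed at about 14 N peak in the readings between moves, and the driver is back upright in its own hole and released at 33.9 s.

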